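# Instrument tray onto the right runners of the tray rack

## Task

Put the loose instrument tray away in the left bay of the steel tray rack (left as you look into its open front; it is the bay nearer the robot), on the pair of runners directly above the tray already in that bay, with the little cup still standing in it. Lift it over the small lips at the front of the runners and slide it right in, so that it lies flat on the runners between lips and back stops, and let go. Leave the other two trays and the things on the table where they are.

Things in the scene. Friction and masses are not known exactly. Their poses are not given: they have to be found in the camera images.
- left_bay (a point): Fixed steel tray rack, open in front, above and behind; two bays, four runner pairs each. Point: left bay (nearer the robot), lowest pair, midway between its runners, on the surface where a tray lies, at the front lips' inner face. x into the bay (the way trays slide in), y left, z up. Next pairs: 54, 108, 162 mm higher.
- left_mouth (a point): Left bay, lowest pair: middle of the front face, at the lips' tops. All pairs are alike: ledges 17 mm wide, 88 mm between them; front lip 5 mm high, 3 thick; back stop 18 mm high, 154 mm behind the lip's inner face; side flanges 17 high, 116 mm apart, mouth flared. Pairs are hooked in one by one: the second and top pair sit up to 12 mm farther in or 8 mm farther out than the lowest.
- carry_bar (a point): Middle of the rack's carrying bar, a 12 mm round bar along y, 264 mm long, that overhangs the front of both bays: 39 mm nearer you than left_bay and 310 mm above the lowest runners. It keeps out a hand that points straight down; with the tool tilted some 45 degrees, the hand leaning out, away from the rack, it passes beneath. Axes as left_bay.
- right_bay (a point): The same point as left_bay, in the right bay, 132 mm to its right (-y). Axes as left_bay. The rack's 10 mm posts stand outside and between the bays, 32 mm or more behind the lips, and reach 285 mm above the lowest runners.
- tray_grip (a point): Centre of the loose tray's black grip, a straight plastic bar 16 mm wide (y), 16 high, 44 long (x) at the middle of its front. x points from the grip to the tray's back, y left, z up. The underside is 28 mm lower (it lies on the table), front wall 27 mm ahead, back wall 177 mm ahead. Steel tray 150 (x) by 110 mm, walls 28 high and 2.5 thick, floor 3 mm, about 0.26 kg.
- tray_front (a point): Middle of the lower front edge of the loose tray (under its front wall, on the underside); axes as for tray_grip.
- tray_back (a point): Middle of the lower back edge of the loose tray, 150 mm along x from tray_front; this end goes into the rack first.
- tray_mid (a point): Centre of the loose tray: middle of its plan, 14 mm above its underside; axes as for tray_grip.
- cup_mid (a point): Centre (half-way up) of the small loose steel cup that stands on the floor of the loose tray: 54 mm across, 34 mm high, open on top, z up, about 0.06 kg.
- tray_a: One of two trays already in the rack, the same as the loose one but empty, in one of the two bays. On the LOWEST pair of runners, whichever bay it is in. Origin: middle of its underside; x into the rack, z up. Its grip points out of the rack's front.
- tray_b: The other tray already in the rack, in the other bay, on the THIRD pair of runners from below. Origin and axes as for tray_a.
- jar: White ceramic jar, 90 mm across, 105 mm high; origin at the middle of its underside. Bystander.
- pump: White pump bottle, 62 mm across, 157 mm high; origin at the middle of its underside. Bystander.
- tape: Blue tape dispenser, 105 x 40 mm, 71 mm high; origin at the middle of its underside. Bystander.
- sharps: Yellow sharps container, 204 x 164 mm, 159 mm high; origin at the middle of its underside. Bystander.
Things that resemble listed ones, but are neither listed nor needed, are in the scene too. Leave any pink or turquoise look-alike of the part that bears tray_grip alone. What is shaped like the tray_a but green is not meant.

How it is judged:
By the outcome, as a careful person would: the job done as asked, in the order asked, and still so for the second after the job is handed in, with the robot touching nothing.
It also fails if it takes over 46 s, if anything falls off the work surface, if the arm or the gripper's body presses on something with over 40 N, if the wrist force passes 120 N, or if a joint passes its speed limit or range.

## Robot

A 7-joint arm with a two-finger parallel gripper is mounted at the origin on the work surface. World frame = base frame: x ahead of the robot, y to its left, z up, the work surface at z = 0. Lengths are in m, angles in rad, forces in N, time in s.
With the tool pointing down it reaches from about 0.4 to 0.85 m from the base axis. Payload 4.5 kg.
Tool frame: the origin (TCP) lies at the very end of the fingers, on their centre line; the grasp point (between the pads) lies 19 mm behind it (r.pinch_z is the distance from the TCP to the grasp point, in m); z points along the fingers, y is the line along which they close (so a half turn about z gives the same grasp; the last joint's range is limited). The gripper opens to 88 mm and grips with 3 to 60 N. Pads are 18 mm wide; open, the fingers measure 123 mm over their backs; the gripper's body (75 mm by 187 mm) begins 45 mm behind the grasp point.
Start: joints at [-1.17, 0.689, -0.195, 1.565, 0.157, 0.902, -0.215], TCP at [0.224, 0.583, 0.239] pointing down, gripper open.
Joint ranges: [-3.01, 3.01], [-0.46, 2.08], [-1.47, 1.51], [0.13, 2.56], [-1, 4.14], [0.04, 2.09], [-2.66, 2.66]. Speed limits (rad/s): [2.57, 2.57, 3.14, 3.14, 3.14, 3.14, 3.14].

## Interface

Orientations are given as a unit quaternion [x, y, z, w].
In Python, from plant import r, cams gives the robot as it stands.
- The arm moves only by the shell command python3 -m pendant 'ROWS' [FORCE]. ROWS is JSON, a list of rows, each a list of 3 entries, a list of its own where there are three numbers: the closure, from -1 (fully open) to 1 (shut), then the shift along the tool's x, y, z in mm, then the turn, a rotation vector about the tool's x, y, z in degrees. A call has 1 to 8 rows; each row shifts and turns the commanded pose from where the row before left it, along the tool's axes as they then stand; what a row does not reach is not made up. A row lasts 1/8 s, in which the tool goes at most 62.5 mm and 10.7 degrees, less where a joint would pass 70% of its speed; a pose out of reach is approached as far as the arm can. A call with a gripper value outside its range is refused whole. The fingers move at their own pace and stop on an object; FORCE is the grip in N (left out, the last holds). Time passes only in rows, so rows that do not move let the fingers close. It gives the time, the measured TCP pose, the force, the opening and the grip force at its end, in the units of the state.
- r.get_state(): the state, without advancing time (a new reading comes with each control period).
- cams.snapshot(name): name is "scene" or "top"; returns a dict with "img" (384x512x3 uint8, red, green, blue), "camera_matrix" (3x3 intrinsics, pixels), "camera_from_world" (4x4, takes a point from world to camera coordinates). Camera axes: x right, y up, looking along -z (the intrinsics and any distortion apply to the point x, -y, -z); pixel columns grow to the right and rows downward; lengths in m; the calibration is good to about 2 mm. A picture is of the moment at which its call begins. There is no depth.
- r.finish_job(): hands the job in; it is judged then, once.
The state is a dict: "clock": time; "q": joint angles; "qd": joint speeds; "joint_torque": joint torques, N m; "tool_pos": TCP position; "eef_rot": TCP orientation; "contact_force": force on the tool from outside, world axes, zero at the start; "moment": the same for the moment, N m; "opening": opening from 0.0 (shut) to 1.0 (fully open); "finger_force": force on a finger pad.
Only numpy, scipy, OpenCV 4.12 (cv2) and the standard library are available. Lean on these libraries where they do the work, as an engineer would, in place of code of your own. Each camera call takes 0.05 s, during which the arm holds its last target. There are 200 camera calls.

## Working session

There is one attempt and no reset: what is moved stays moved. The work goes in short steps, Python scripts to look and compute and a shell command to move; the robot and the scene stay as the last step left them, time stands still between calls to the robot, and variables do not carry over. Pictures are saved under pics/ and viewed, at most 10 in all, crops included, and the job is handed in when it is done.

```bash
ls; mkdir -p pics; python3 - <<'E'
from plant import r,cams
import cv2
for n in("scene","top"):
    s=cams.snapshot(n); cv2.imwrite(f"pics/{n}0.png",cv2.resize(s["img"][:,:,::-1],(800,600),interpolation=cv2.INTER_CUBIC))
    print(n,s["camera_matrix"].tolist(),s["camera_from_world"].round(4).tolist(),[k for k in s])
print(r.get_state(),r.pinch_z)
E
```

```text
pics
scene [[427.8615892067551, 0.0, 252.67166228586362], [0.0, 427.8615892067551, 192.29339585834617], [0.0, 0.0, 1.0]] [[-0.4934, 0.8698, -0.0098, 0.2383], [-0.7111, -0.3968, 0.5804, 0.2876], [0.5009, 0.2933, 0.8143, -1.8565], [0.0, 0.0, 0.0, 1.0]] ['img', 'camera_matrix', 'camera_from_world']
top [[463.49372477522843, 0.0, 255.4913728046431], [0.0, 463.49372477522843, 183.59586936218363], [0.0, 0.0, 1.0]] [[0.0115, -0.9999, 0.0026, 0.026], [0.9979, 0.0117, 0.063, -0.5797], [-0.0631, 0.0019, 0.998, -2.0235], [0.0, 0.0, 0.0, 1.0]] ['img', 'camera_matrix', 'camera_from_world']
{'clock': 0.1, 'q': array([-1.17021111,  0.68988047, -0.19455017,  1.56618942,  0.15729457,
        0.90249154, -0.2150768 ]), 'qd': array([ 9.65920723e-04, -2.21015304e-03, -1.28655729e-03, -2.33346945e-03,
        6.83985466e-04,  5.86571945e-05,  8.66554281e-04]), 'joint_torque': array([-2.84205649e-03, -5.28492951e+01, -1.27126493e+00, -1.53836542e+01,
       -5.25129482e-02,  2.00789342e-03,  3.49590607e-05]), 'tool_pos': array([0.22396445, 0.58291695, 0.23801673]), 'eef_rot': array([ 1.82310652e-01,  9.83240665e-01, -7.82440838e-04, -9.89369520e-05]), 'contact_force': array([-0.54525939, -0.17333435, -0.31175673]), 'moment': array([ 0.00709817, -0.013999  ,  0.00109811]), 'finger_force': 0.0, 'opening': 1.0010168369791288} 0.0187
```

View pics/scene0.png

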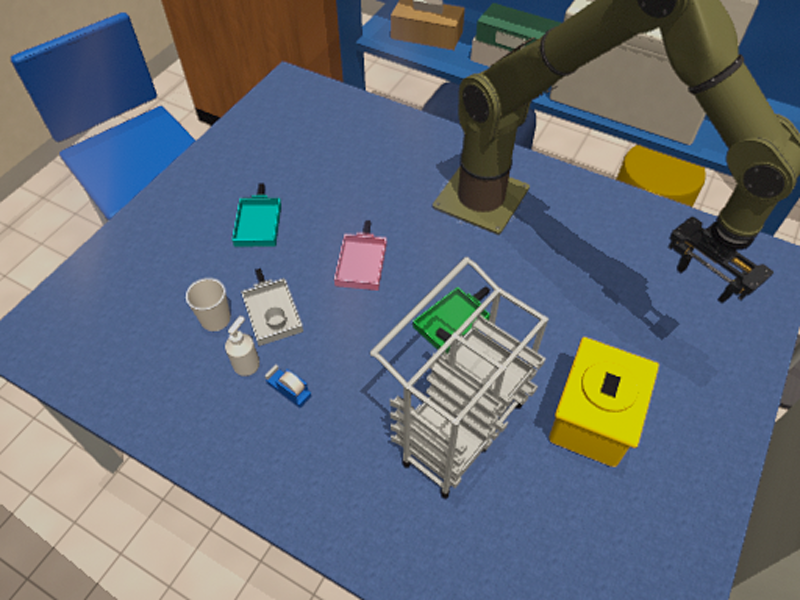

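View pics/top0.png

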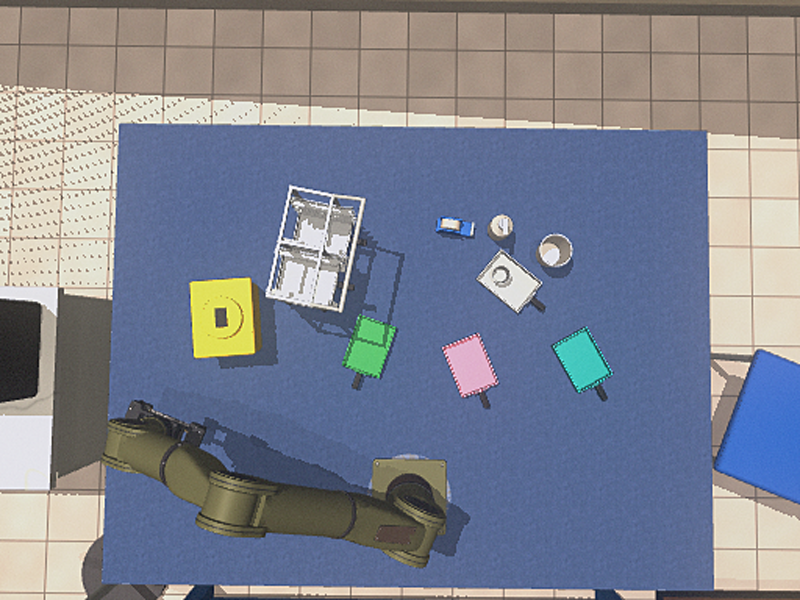

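The scene view shows the loose white tray with its cup at about (272,312) and its grip at (260,275). The rack is at about (460,380), with its open front facing left. In the top view, the tray is at (510,282) with its grip at (539,306), and the rack is at (317,248) with the carrying bar on its right side. I'll zoom in next.

```bash
python3 - <<'E'
from plant import cams
import cv2,numpy as np
S=cams.snapshot("scene")["img"];T=cams.snapshot("top")["img"]
def crop(I,x,y,w,h,W,H):
    c=cv2.resize(I[y:y+h,x:x+w,::-1],(W,H),interpolation=cv2.INTER_CUBIC);return c
# 4 panels
a=crop(S,230,160,130,160,484,600) ; b=crop(S,145,165,60,60,300,300); c=crop(T,300,150,60,60,300,300)
cv2.imwrite("pics/a.png",np.hstack([a,np.vstack([b,c])]))
cv2.imwrite("pics/b.png",crop(T,160,110,110,83,800,600))
E
```

```text
(no output)
```

View pics/a.png

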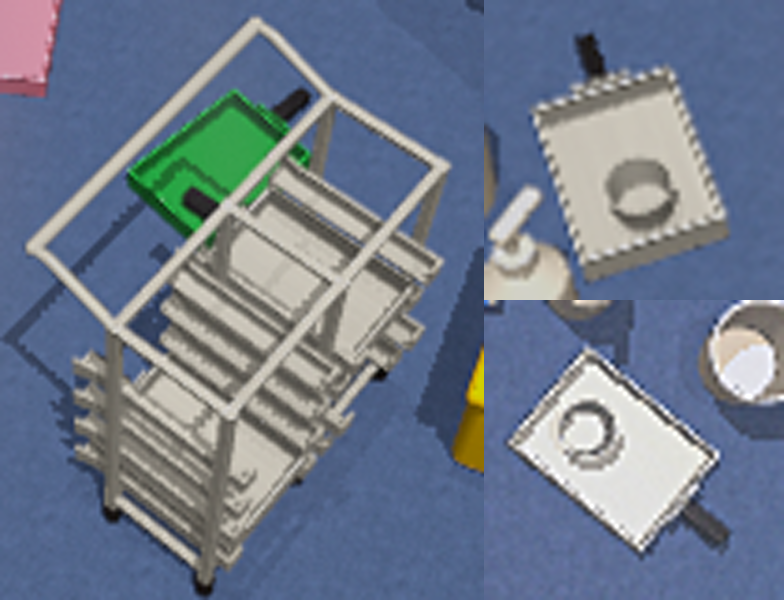

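View pics/b.png

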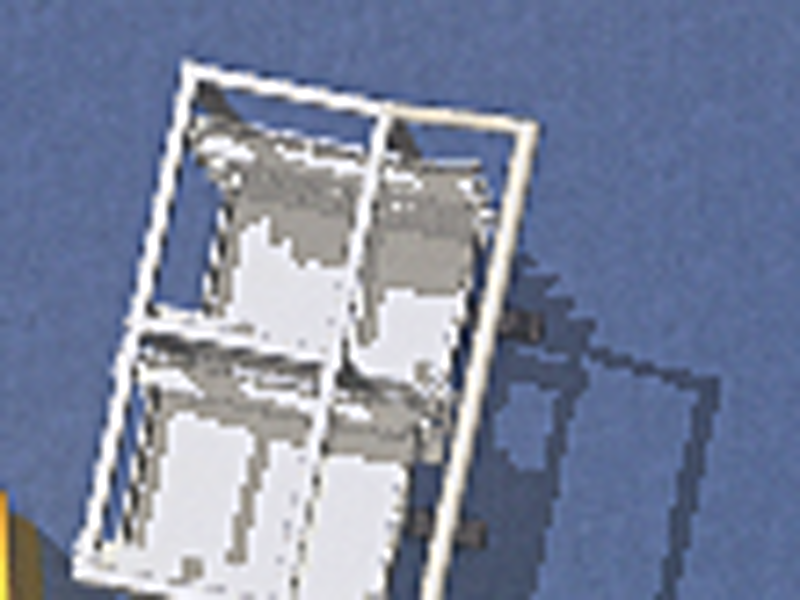

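Crop a shows the carrying bar ends at (38,245) and (258,20), and a rack grip at (200,203). Crop b shows the bar's far end at (532,125), with grips at about (450,530) and (520,325). The loose tray's rim corners are in the lower right of crop a.

```bash
cat > h.py <<'E'
import numpy as np,cv2
from plant import r,cams
from scipy.optimize import least_squares
from scipy.spatial.transform import Rotation as R
C={n:(lambda s:(s["camera_matrix"],s["camera_from_world"],s["img"]))(cams.snapshot(n)) for n in("scene","top")}
def proj(n,P):
    K,T,_=C[n];p=np.atleast_2d(P)@T[:3,:3].T+T[:3,3];p=p*[1,-1,-1]
    return (p[:,:2]/p[:,2:])@K[:2,:2].T+K[:2,2]
def ray(n,uv):
    K,T,_=C[n];d=np.linalg.inv(K)@[*uv,1]*[1,-1,-1];Rm=T[:3,:3]
    return -Rm.T@T[:3,3],Rm.T@d
def atz(n,uv,z):
    o,d=ray(n,uv);return o+d*(z-o[2])/d[2]
def tri(s,t):
    (a,b),(c,d)=ray("scene",s),ray("top",t)
    k=np.linalg.lstsq(np.c_[b,-d],c-a,rcond=None)[0];p,q=a+k[0]*b,c+k[1]*d
    return (p+q)/2,np.linalg.norm(p-q)
def ca(x,y):return (230+x*130/484,160+y*160/600)
def cb(x,y):return (160+x*110/800,110+y*83/600)
def cc(x,y):return (300+(x-484)/5,150+(y-300)/5)
def cs(x,y):return (145+(x-484)/5,165+y/5)
E
python3 - <<'E'
from h import *
for n,s,t in [("barfar",ca(38,245),cb(532,125)),("barnear",ca(258,20),(343*.64,311*.64)),("backnear",ca(447,165),cb(80,572)),("backfar",ca(232,410),cb(187,68)),("gripnear",ca(200,203),cb(457,530))]:
    print(n,*tri(s,t))
c=[atz("top",cc(*p),.028) for p in[(590,350),(717,456),(643,550),(510,440)]]
d=[atz("scene",cs(*p),.028) for p in[(533,108),(672,72),(727,213)]]
print(np.round(c,4),np.mean(c,0),np.round(d,4))
print("grip end",atz("top",cc(716,538),.028),atz("scene",cs(583,38),.032))
print("cup",atz("top",cc(590,430),.037))
for nm,p in [("pump",(500,228)),("jar",(555,250)),("tape",(455,227))]: print(nm,atz("top",(p[0]*.64,p[1]*.64),.1))
g=[atz("top",(p[0]*.64,p[1]*.64),.028) for p in[(360,312),(397,322),(381,379),(344,368),(357,383)]];print(np.round(g,3))
E
```

```text
barfar [0.76193635 0.12064325 0.36902884] 0.006330355125324711
barnear [0.49810151 0.16686303 0.36574304] 0.006523396040907079
backnear [0.53428181 0.34773555 0.33983397] 0.00327724362741829
backfar [0.79559717 0.29695376 0.3438072 ] 0.0008587853135499155
gripnear [0.56795124 0.16453904 0.1925386 ] 0.00015420386465367768
[[ 0.6861 -0.2551  0.028 ]
 [ 0.5939 -0.3668  0.028 ]
 [ 0.5107 -0.302   0.028 ]
 [ 0.6059 -0.1851  0.028 ]] [ 0.59915252 -0.27724921  0.028     ] [[ 0.6001 -0.3645  0.028 ]
 [ 0.5196 -0.2912  0.028 ]
 [ 0.6075 -0.1802  0.028 ]]
grip end [ 0.52194253 -0.36589614  0.028     ] [ 0.52827929 -0.36920266  0.032     ]
cup [ 0.61477049 -0.25400023  0.037     ]
pump [ 0.737872   -0.23949926  0.1       ]
jar [ 0.67945713 -0.38911099  0.1       ]
tape [ 0.73915649 -0.11701447  0.1       ]
[[0.507 0.142 0.028]
 [0.48  0.038 0.028]
 [0.321 0.08  0.028]
 [0.351 0.184 0.028]
 [0.309 0.147 0.028]]
```

The rack's lowest runners come out at z≈0.057. The left-bay grip is at z≈0.19, so the tray in that bay is on the third pair and the target is the top pair, at z≈0.219. I'll plan the approach now.

```bash
cat > plan.py <<'E'
import numpy as np,sys
from plant import r
from scipy.spatial.transform import Rotation as R,Slerp
def ori(yaw,tilt,flip=0):   # yaw of forward dir, tilt of tool from vertical (leaning back)
    f=np.array([np.cos(np.radians(yaw)),np.sin(np.radians(yaw)),0]);t=np.radians(tilt)
    z=f*np.sin(t)-np.array([0,0,np.cos(t)]);l=np.array([-f[1],f[0],0])*(-1 if flip else 1)
    return R.from_matrix(np.c_[np.cross(l,z),l,z])
def rows(p0,r0,p1,r1,n,g):
    s=Slerp([0,1],R.concatenate([r0,r1]));out=[];p,q=np.array(p0),r0
    for i in range(1,n+1):
        d=np.round(q.inv().apply(np.array(p0)+(np.array(p1)-p0)*i/n-p)*1000,0);w=np.round(np.degrees((q.inv()*s(i/n)).as_rotvec()),1)
        out.append([g,d.tolist(),w.tolist()]);p=p+q.apply(d/1000);q=q*R.from_rotvec(np.radians(w))
    for k in range(0,n,8):print(str(out[k:k+8]).replace(' ','').replace('.0,',',').replace('.0]',']'))
    return p,q
def cur():
    s=r.get_state();return s["tool_pos"],R.from_quat(s["eef_rot"])
E
python3 - <<'E'
from plan import *
p,q=cur();print(q.as_matrix().round(2))
for fl in(0,1):
    o=ori(50.6,45,fl);print(fl,np.degrees((q.inv()*o).as_rotvec()))
    s=Slerp([0,1],R.concatenate([q,o]))
    a=rows(p,q,[.224,.54,.42],s(.1),4,-1);a=rows(*a,[.40,.02,.42],s(.6),12,-1)
E
```

```text
[[-0.93  0.36 -0.  ]
 [ 0.36  0.93 -0.  ]
 [-0.   -0.   -1.  ]]
0 [-28.06669121 -38.88931323 -67.68716924]
[[-1,[-4,-10,-45],[-0.7,-1,-1.7]],[-1,[-4,-10,-46],[-0.7,-0.9,-1.7]],[-1,[-5,-9,-45],[-0.7,-1,-1.7]],[-1,[-5,-9,-46],[-0.7,-1,-1.7]]]
[[-1,[-25,-38,0],[-1.2,-1.6,-2.8]],[-1,[-23,-40,-0],[-1.1,-1.6,-2.8]],[-1,[-21,-41,-0],[-1.2,-1.7,-2.9]],[-1,[-19,-41,-1],[-1.2,-1.6,-2.8]],[-1,[-17,-43,-1],[-1.1,-1.6,-2.8]],[-1,[-15,-43,-1],[-1.2,-1.6,-2.8]],[-1,[-12,-44,-2],[-1.2,-1.6,-2.8]],[-1,[-11,-44,-2],[-1.2,-1.7,-2.8]]]
[[-1,[-8,-45,-3],[-1.1,-1.6,-2.9]],[-1,[-7,-45,-4],[-1.2,-1.6,-2.8]],[-1,[-4,-46,-4],[-1.2,-1.6,-2.8]],[-1,[-2,-45,-6],[-1.1,-1.6,-2.8]]]
1 [-42.28142576  30.51480271 102.02230993]
[[-1,[-4,-10,-45],[-1.1,0.8,2.6]],[-1,[-4,-9,-46],[-1,0.7,2.5]],[-1,[-3,-8,-46],[-1.1,0.8,2.6]],[-1,[-3,-7,-46],[-1,0.8,2.5]]]
[[-1,[-35,-29,-4],[-1.8,1.3,4.3]],[-1,[-37,-27,-6],[-1.7,1.2,4.2]],[-1,[-38,-23,-7],[-1.8,1.3,4.3]],[-1,[-40,-21,-9],[-1.8,1.3,4.2]],[-1,[-42,-17,-10],[-1.7,1.2,4.3]],[-1,[-42,-13,-12],[-1.8,1.3,4.2]],[-1,[-42,-10,-13],[-1.8,1.3,4.3]],[-1,[-43,-7,-15],[-1.7,1.3,4.2]]]
[[-1,[-44,-3,-15],[-1.8,1.2,4.3]],[-1,[-42,1,-16],[-1.8,1.3,4.2]],[-1,[-42,5,-18],[-1.7,1.3,4.3]],[-1,[-42,8,-18],[-1.8,1.2,4.2]]]
```

```bash
python3 -m pendant '[[-1,[-4,-10,-45],[-1.1,0.8,2.6]],[-1,[-4,-9,-46],[-1,0.7,2.5]],[-1,[-3,-8,-46],[-1.1,0.8,2.6]],[-1,[-3,-7,-46],[-1,0.8,2.5]],[-1,[-35,-29,-4],[-1.8,1.3,4.3]],[-1,[-37,-27,-6],[-1.7,1.2,4.2]],[-1,[-38,-23,-7],[-1.8,1.3,4.3]],[-1,[-40,-21,-9],[-1.8,1.3,4.2]]]'; python3 -m pendant '[[-1,[-42,-17,-10],[-1.7,1.2,4.3]],[-1,[-42,-13,-12],[-1.8,1.3,4.2]],[-1,[-42,-10,-13],[-1.8,1.3,4.3]],[-1,[-43,-7,-15],[-1.7,1.3,4.2]],[-1,[-44,-3,-15],[-1.8,1.2,4.3]],[-1,[-42,1,-16],[-1.8,1.3,4.2]],[-1,[-42,5,-18],[-1.7,1.3,4.3]],[-1,[-42,8,-18],[-1.8,1.2,4.2]]]'
python3 - <<'E'
from plan import *
p,q=cur();s=r.get_state();print(p,s["q"],s["clock"])
f=np.array([.634,.773,0]);g=np.array([.534,-.356,.028])-f*.003
o=ori(50.6,45,1);t=g+o.apply([0,0,.0187]);pre=t-o.apply([0,0,.08])
print(t,pre);a=rows(p,q,pre,o,14,-1);rows(*a,t,o,3,-1)
E
```

```text
clock: 1.3
tool_pos: [0.2826, 0.3656, 0.4204]
eef_rot: [0.408, 0.905, 0.11, -0.052]
contact_force: [0.3, -0.5, 0.5]
opening: 1.002
finger_force: 0.0
clock: 2.3
tool_pos: [0.4005, 0.0183, 0.4207]
eef_rot: [0.645, 0.719, 0.233, -0.109]
contact_force: [1.0, 0.5, -0.8]
opening: 0.997
finger_force: 0.0
[0.40050399 0.01827687 0.42068866] [ 0.00363121  0.17159519  0.29822606  2.02525781 -0.66673312  1.06332359
  0.77170308] 2.3
[ 0.54049098 -0.34810122  0.0147771 ] [ 0.5045852  -0.39181364  0.07134565]
[[-1,[-38,1,9],[-1.2,0.9,2.9]],[-1,[-38,2,8],[-1.2,0.8,2.9]],[-1,[-39,5,8],[-1.2,0.9,2.9]],[-1,[-38,6,7],[-1.2,0.9,2.9]],[-1,[-38,7,7],[-1.2,0.8,2.9]],[-1,[-37,10,6],[-1.2,0.9,3]],[-1,[-37,11,6],[-1.2,0.9,2.9]],[-1,[-36,13,6],[-1.2,0.8,2.9]]]
[[-1,[-36,15,6],[-1.2,0.9,2.9]],[-1,[-35,17,5],[-1.2,0.9,2.9]],[-1,[-35,18,5],[-1.2,0.8,2.9]],[-1,[-33,20,5],[-1.2,0.9,2.9]],[-1,[-33,21,5],[-1.2,0.9,2.9]],[-1,[-31,23,5],[-1.2,0.8,2.9]]]
[[-1,[-0,-0,27],[0,0,0]],[-1,[-0,-0,26],[0,0,0]],[-1,[-0,-0,27],[0,0,0]]]
```

```bash
python3 -m pendant '[[-1,[-38,1,9],[-1.2,0.9,2.9]],[-1,[-38,2,8],[-1.2,0.8,2.9]],[-1,[-39,5,8],[-1.2,0.9,2.9]],[-1,[-38,6,7],[-1.2,0.9,2.9]],[-1,[-38,7,7],[-1.2,0.8,2.9]],[-1,[-37,10,6],[-1.2,0.9,3]],[-1,[-37,11,6],[-1.2,0.9,2.9]],[-1,[-36,13,6],[-1.2,0.8,2.9]]]'; python3 -c "
from plant import r;print(r.get_state()['q'])"; python3 -m pendant '[[-1,[-36,15,6],[-1.2,0.9,2.9]],[-1,[-35,17,5],[-1.2,0.9,2.9]],[-1,[-35,18,5],[-1.2,0.8,2.9]],[-1,[-33,20,5],[-1.2,0.9,2.9]],[-1,[-33,21,5],[-1.2,0.9,2.9]],[-1,[-31,23,5],[-1.2,0.8,2.9]],[-1,[0,0,0],[0,0,0]]]'
python3 - <<'E'
from plan import *
import h,cv2
print(r.get_state()['q'],r.get_state()['tool_pos'])
o=ori(50.6,45,1);print(np.degrees((cur()[1].inv()*o).as_rotvec()))
S,T=h.C["scene"][2],h.C["top"][2]
f=lambda I,x,y:cv2.resize(I[y:y+75,x:x+50,::-1],(400,600),interpolation=cv2.INTER_CUBIC)
cv2.imwrite("pics/g1.png",np.hstack([f(S,145,140),f(T,315,150)]))
E
```

```text
clock: 3.3
tool_pos: [0.46, -0.2153, 0.2201]
eef_rot: [0.769, 0.545, 0.303, -0.143]
contact_force: [0.1, 0.0, 0.5]
opening: 0.998
finger_force: 0.0
[ 0.6242929   0.71948281  0.20314973  1.93935978 -0.98243905  1.0146996
  1.22000944]
clock: 4.18
tool_pos: [0.5034, -0.3921, 0.0688]
eef_rot: [0.836, 0.395, 0.344, -0.164]
contact_force: [-0.2, 0.7, 0.2]
opening: 0.999
finger_force: 0.0
[ 0.90913581  1.10110522  0.05741573  1.53236952 -0.98245181  1.04581327
  1.00958861] [ 0.50491396 -0.38959061  0.0716929 ]
[-0.12891993  0.04034391  0.15001917]
```

View pics/g1.png

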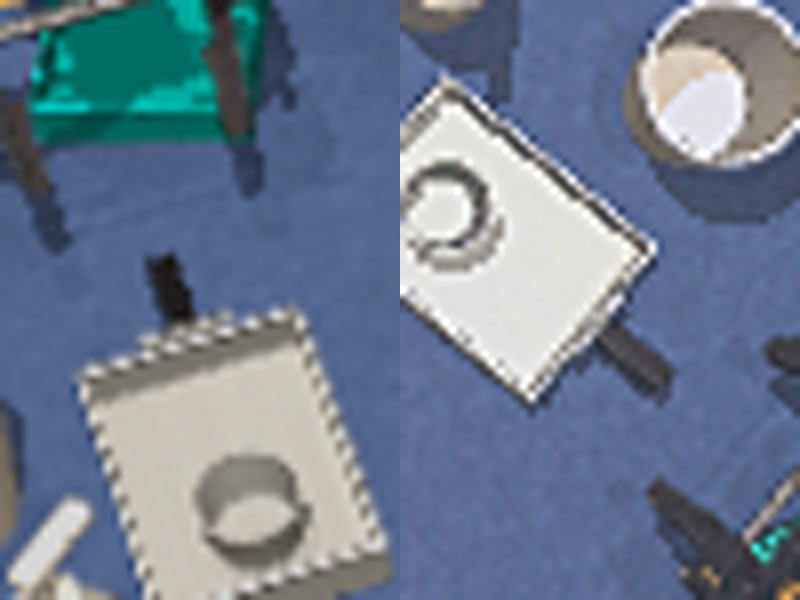

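In the left panel the grip lies between the two fingers, at about (170,290). In the right panel it is at about (636,360), with fingertips at (655,490) and (775,350). I'll refine the grip position from these.

```bash
python3 - <<'E'
from plan import *
import h
s=(145+171/8,140+292/8);t=(315+236/8,150+360/8)
print(h.tri(s,t),h.atz("scene",s,.036),h.atz("top",t,.036))
for a in((655,487),(772,350)):print(h.atz("top",(315+(a[0]-400)/8,150+a[1]/8),.08))
c=[h.atz("top",(315+(x-400)/8,150+y/8),.028) for x,y in((652,248),(532,402),(447,82))];print(np.round(c,4))
d=[h.atz("scene",(145+x/8,140+y/8),.028) for x,y in((80,378),(297,308),(385,545))];print(np.round(d,4))
p,q=cur()
print(h.proj("top",[p+q.apply([0,.044,0]),p-q.apply([0,.044,0])]))
E
```

```text
(array([ 0.53385444, -0.35964661,  0.01935509]), np.float64(0.0009226468839212079)) [ 0.54307508 -0.3498922   0.036     ] [ 0.53290823 -0.35602637  0.036     ]
[ 0.46360256 -0.35755036  0.08      ]
[ 0.53729569 -0.42006907  0.08      ]
[[ 0.5948 -0.3664  0.028 ]
 [ 0.5096 -0.3007  0.028 ]
 [ 0.685  -0.2537  0.028 ]]
[[ 0.6022 -0.362   0.028 ]
 [ 0.5169 -0.2954  0.028 ]
 [ 0.6103 -0.1804  0.028 ]]
[[360.39582072 193.26523895]
 [347.44128795 209.06595758]]
```

```bash
python3 - <<'E'
from plan import *
p,q=cur();f=np.array([.627,.779,0]);g=np.array([.536,-.354,.028])-f*.004
o=ori(51.2,45,1);t=g+o.apply([0,0,.0187]);rows(p,q,t,o,4,-1)
E
```

```text
[[-1,[-0,0,20],[0.1,0,-0]],[-1,[-1,1,20],[0.1,0,-0.1]],[-1,[-0,0,20],[0,0,-0]],[-1,[-0,0,20],[0.1,0,-0.1]]]
```

```bash
python3 -m pendant '[[-1,[0,0,20],[0.1,0,0]],[-1,[-1,1,20],[0.1,0,0]],[-1,[0,0,20],[0,0,-0.1]],[-1,[0,0,20],[0.1,0,-0.1]],[-1,[0,0,0],[0,0,0]],[1,[0,0,0],[0,0,0]],[1,[0,0,0],[0,0,0]],[1,[0,0,0],[0,0,0]]]' 55;python3 -m pendant '[[1,[0,0,0],[0,0,0]],[1,[0,0,0],[0,0,0]],[1,[0,0,0],[0,0,0]]]'; python3 - <<'E'
from plan import *
p,q=cur();s=r.get_state();print(s["q"],p)
d=q.inv().apply([0,0,.06]);print(d)
E
```

```text
clock: 5.38
tool_pos: [0.5406, -0.3485, 0.0144]
eef_rot: [0.834, 0.398, 0.344, -0.164]
contact_force: [1.1, 0.2, -0.5]
opening: 0.685
finger_force: 0.0
clock: 5.75
tool_pos: [0.5408, -0.3478, 0.0139]
eef_rot: [0.834, 0.398, 0.344, -0.165]
contact_force: [0.3, -1.1, -0.4]
opening: 0.345
finger_force: 0.0
[ 0.89685557  1.17931644 -0.07729745  1.54974467 -0.98504131  0.87756716
  1.01203897] [ 0.54079761 -0.34783443  0.01392687]
[ 4.23508217e-02 -4.87117087e-05 -4.25018297e-02]
```

```bash
python3 -m pendant '[[1,[0,0,0],[0,0,0]],[1,[0,0,0],[0,0,0]],[1,[0,0,0],[0,0,0]],[1,[0,0,0],[0,0,0]]]';python3 -m pendant '[[1,[3,0,-3],[0,0,0]],[1,[7,0,-7],[0,0,0]],[1,[10,0,-10],[0,0,0]],[1,[10,0,-10],[0,0,0]],[1,[10,0,-10],[0,0,0]],[1,[0,0,0],[0,0,0]]]'; python3 - <<'E'
from plan import *
import h,cv2
p,q=cur();s=r.get_state();print(s["q"],p,s["contact_force"],s["moment"])
S,T=h.C["scene"][2],h.C["top"][2]
f=lambda I,x,y:cv2.resize(I[y:y+75,x:x+50,::-1],(400,600),interpolation=cv2.INTER_CUBIC)
cv2.imwrite("pics/g2.png",np.hstack([f(S,145,130),f(T,305,150)]))
E
```

```text
clock: 6.25
tool_pos: [0.541, -0.3482, 0.0139]
eef_rot: [0.834, 0.398, 0.344, -0.165]
contact_force: [1.5, -1.0, -1.6]
opening: 0.173
finger_force: 54.9
clock: 7.0
tool_pos: [0.5416, -0.3483, 0.0722]
eef_rot: [0.834, 0.399, 0.345, -0.164]
contact_force: [-0.6, -0.2, -3.6]
opening: 0.172
finger_force: 54.8
[ 0.88638441  1.08827553 -0.05759198  1.57211953 -0.96290656  0.92774557
  0.95146873] [ 0.54077105 -0.34784164  0.07058832] [-0.09260722 -0.78301449 -3.97190523] [-1.2921538   1.12981102  0.04868963]
```

View pics/g2.png

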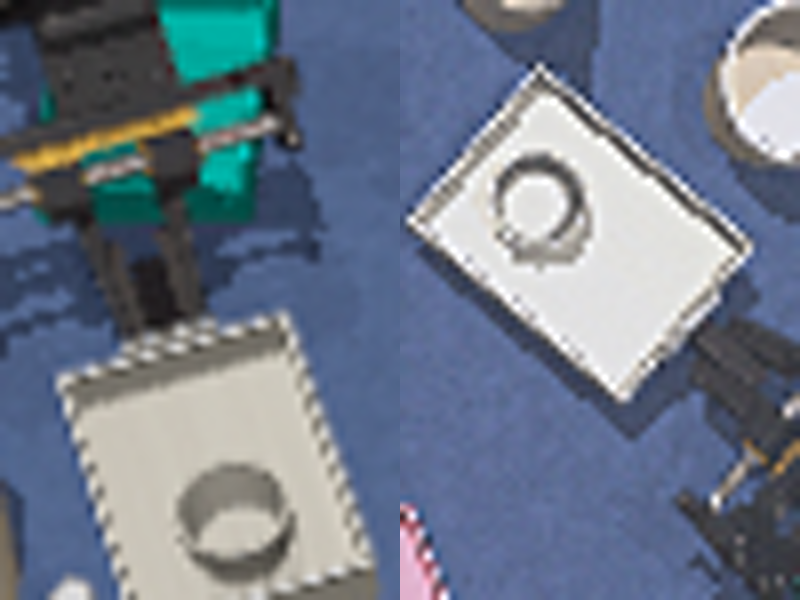

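The tray is held level, with the cup still standing at (538,205) in the top panel. Next is the transfer to the front of the rack.

```bash
python3 - <<'E'
from plan import *
import h
p,q=cur()
c=np.array([h.atz("top",(305+(x-400)/8,150+y/8),.085) for x,y in((538,68),(748,245),(625,402),(410,220))]);print(c.round(4))
fm=(c[1]+c[2])/2;bm=(c[0]+c[3])/2;d=bm-fm;print("yaw",np.degrees(np.arctan2(d[1],d[0])),np.linalg.norm(d),c.mean(0))
z=q.apply([0,0,1]);print("tool yaw",np.degrees(np.arctan2(z[1],z[0])),"tilt",np.degrees(np.arccos(-z[2])))
c2=np.array([h.atz("scene",(145+x/8,130+y/8),.085) for x,y in((62,382),(283,315))]);print(c2.round(4))
xr=np.array([.1805,.9836,0]);L=np.array([.572,.194,0])
o=ori(79.6,45,1)
up=p+np.array([0,0,.08]);a=rows(p,q,up,q,4,1)
g=L-.225*xr+[0,0,.270];t=g+o.apply([0,0,.0187]);t=t-xr*.004;print(t)
rows(*a,t,o,18,1)
E
```

```text
[[ 0.686  -0.2514  0.085 ]
 [ 0.5924 -0.3636  0.085 ]
 [ 0.508  -0.2981  0.085 ]
 [ 0.6037 -0.1833  0.085 ]]
yaw 50.181367385357206 0.14776285421633228 [ 0.59753865 -0.27410114  0.085     ]
tool yaw 51.182205099819726 tilt 44.885456037047256
[[ 0.5991 -0.3609  0.085 ]
 [ 0.5162 -0.2939  0.085 ]]
[[1,[14,-0,-14],[0,0,0]],[1,[14,-0,-14],[0,0,0]],[1,[14,-0,-15],[0,0,0]],[1,[14,-0,-14],[0,0,0]]]
[ 0.53305249 -0.01823874  0.2567771 ]
[[1,[14,-12,6],[1.1,0,-1.1]],[1,[14,-11,6],[1.1,0,-1.2]],[1,[15,-11,6],[1.1,0,-1.1]],[1,[15,-11,6],[1.2,0,-1.1]],[1,[15,-10,7],[1.1,0,-1.1]],[1,[15,-10,6],[1.1,0,-1.2]],[1,[15,-9,7],[1.1,0,-1.1]],[1,[16,-9,7],[1.1,0,-1.1]]]
[[1,[16,-9,8],[1.1,0,-1.1]],[1,[15,-8,7],[1.1,0.1,-1.2]],[1,[16,-7,8],[1.2,-0,-1.1]],[1,[17,-7,8],[1.1,-0,-1.1]],[1,[16,-7,7],[1.1,-0,-1.1]],[1,[16,-6,8],[1.1,-0,-1.2]],[1,[17,-6,9],[1.1,-0,-1.1]],[1,[16,-5,8],[1.1,-0,-1.1]]]
[[1,[17,-5,8],[1.2,-0,-1.1]],[1,[17,-4,9],[1.1,-0,-1.2]]]
```

```bash
python3 -m pendant '[[1,[7,0,-7],[0,0,0]],[1,[14,0,-14],[0,0,0]],[1,[14,0,-14],[0,0,0]],[1,[14,0,-15],[0,0,0]],[1,[7,0,-7],[0,0,0]],[1,[14,-12,6],[1.1,0,-1.1]],[1,[14,-11,6],[1.1,0,-1.2]],[1,[15,-11,6],[1.1,0,-1.1]]]';python3 -m pendant '[[1,[15,-11,6],[1.2,0,-1.1]],[1,[15,-10,7],[1.1,0,-1.1]],[1,[15,-10,6],[1.1,0,-1.2]],[1,[15,-9,7],[1.1,0,-1.1]],[1,[16,-9,7],[1.1,0,-1.1]],[1,[16,-9,8],[1.1,0,-1.1]],[1,[15,-8,7],[1.1,0.1,-1.2]],[1,[16,-7,8],[1.2,0,-1.1]]]';python3 -m pendant '[[1,[17,-7,8],[1.1,0,-1.1]],[1,[16,-7,7],[1.1,0,-1.1]],[1,[16,-6,8],[1.1,0,-1.2]],[1,[17,-6,9],[1.1,0,-1.1]],[1,[16,-5,8],[1.1,0,-1.1]],[1,[17,-5,8],[1.2,0,-1.1]],[1,[17,-4,9],[1.1,0,-1.2]],[1,[0,0,0],[0,0,0]]]'
python3 - <<'E'
from plan import *
import h,cv2
p,q=cur();s=r.get_state();print(s["q"],p,s["contact_force"],s["opening"])
S,T=h.C["scene"][2],h.C["top"][2]
f=lambda I,x,y,w,hh,W:cv2.resize(I[y:y+hh,x:x+w,::-1],(W,600),interpolation=cv2.INTER_CUBIC)
cv2.imwrite("pics/i1.png",np.hstack([f(S,240,145,110,150,440),f(T,185,140,70,118,356)]))
E
```

```text
clock: 8.2
tool_pos: [0.5397, -0.2908, 0.1681]
eef_rot: [0.816, 0.434, 0.337, -0.18]
contact_force: [0.0, 0.4, -3.7]
opening: 0.174
finger_force: 54.9
clock: 9.2
tool_pos: [0.5362, -0.1458, 0.2156]
eef_rot: [0.763, 0.521, 0.316, -0.216]
contact_force: [0.4, -1.1, -3.9]
opening: 0.171
finger_force: 54.9
clock: 10.2
tool_pos: [0.5332, -0.0155, 0.2578]
eef_rot: [0.708, 0.593, 0.294, -0.245]
contact_force: [-0.5, 0.1, -3.9]
opening: 0.175
finger_force: 54.9
[ 0.48035466  0.7002323  -0.16920496  1.87068606 -0.86491385  0.94164114
  0.81843254] [ 0.53325757 -0.01845367  0.25665389] [-0.63253809 -0.66317766 -4.13794804] 0.17327412290723077
```

View pics/i1.png

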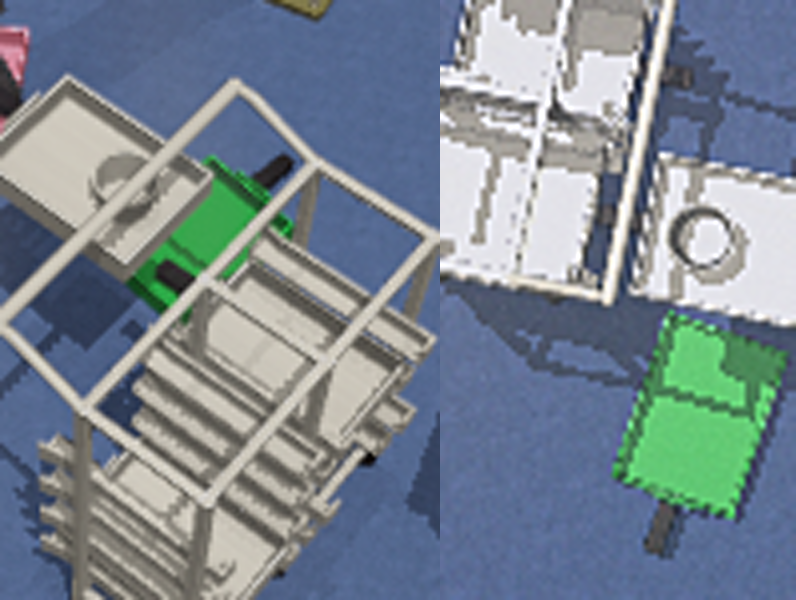

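The tray is now in front of the rack. Its back rim corners are at (212,178) and (125,262) in the left panel, and at about (655,152) and (632,292) in the right panel. Next I'll check both cameras against the tool pose and overlay a rack model.

```bash
cat > ov.py <<'E'
from plan import *
import h,cv2
p,q=cur()
zt=q.apply([0,0,1]);yaw=np.arctan2(zt[1],zt[0]);f=np.array([np.cos(yaw),np.sin(yaw),0]);l=np.array([-f[1],f[0],0])
grip=p-.0187*zt+.004*f
tc=lambda x,y,z:grip+f*(.027+x)+l*y+np.array([0,0,z-.028])   # tray coords from front wall, underside
E
cat > o1.py <<'E'
from ov import *
print("grip",grip,np.degrees(yaw))
P=[tc(.150,-.055,.028),tc(.150,.055,.028)]
S=[(240+x/4,145+y/4) for x,y in((125,262),(212,178))];T=[(185+(x-440)/5.086,140+y/5.086) for x,y in((655,152),(632,292))]
es=h.proj("scene",P)-S;et=h.proj("top",P)-T;print("es",es,"et",et)
es,et=es.mean(0),et.mean(0)
def tri(s,t):return h.tri(np.array(s)+es,np.array(t)+et)
far=tri(h.ca(38,245),h.cb(532,125));near=tri(h.ca(258,20),(343*.64,311*.64));g3=tri(h.ca(200,203),h.cb(457,530));print(far,near,g3)
v=far[0]-near[0];print(np.degrees(np.arctan2(v[1],v[0])),np.linalg.norm(v))
E
python3 o1.py
```

```text
grip [ 0.53154794 -0.02819505  0.26967533] 79.48853608829452
es [[-2.3397118  -1.87922167]
 [-1.99551756 -3.55252269]] et [[ 1.86790744 -0.64852071]
 [ 0.75905052 -0.28395537]]
(array([0.76214733, 0.11500588, 0.37862811]), np.float64(0.0054208645906086775)) (array([0.49984714, 0.16061203, 0.37642029]), np.float64(0.004963393319566636)) (array([0.56941797, 0.15773956, 0.20530143]), np.float64(0.0017088993583440546))
-9.86341609644518 0.26624458932641737
```

```bash
cat > o2.py <<'E'
from ov import *
Z0=.062
ES=np.array([0,-1.8])   # scene correction: true proj - pick
a=h.atz("top",h.cb(532,125),Z0+.31);b=h.atz("top",(343*.64,311*.64),Z0+.31)
v=b-a;print("bar",a,b,np.linalg.norm(v));v/=np.linalg.norm(v);yl=v;xf=np.array([yl[1],-yl[0],0])
L=(a+b)/2+xf*.039+yl*.066;L[2]=Z0;print("L",L,"yaw",np.degrees(np.arctan2(xf[1],xf[0])))
lc=lambda x,y,z:L+xf*x+yl*y+np.array([0,0,z])
def draw(n,x0,y0,w,hh,W,k):
    I=cv2.resize(h.C[n][2][y0:y0+hh,x0:x0+w,::-1],(W,hh*W//w),interpolation=cv2.INTER_CUBIC);s=W/w
    def ln(A,B,c):
        for t in np.linspace(0,1,40):
            u=h.proj(n,A+(B-A)*t)[0]-(ES if n=="scene" else 0);u=(u-[x0,y0]+.5)*s
            if 0<=u[0]<W and 0<=u[1]<I.shape[0]:cv2.circle(I,(int(u[0]),int(u[1])),1,c,-1)
    z=.162
    for sg in(1,-1):
        ln(lc(0,sg*.058,z+.017),lc(.154,sg*.058,z+.017),(0,0,255))
        ln(lc(0,sg*.044,z),lc(.154,sg*.044,z),(255,0,255))
        ln(lc(0,sg*.044,z+.005),lc(0,sg*.058,z+.005),(0,200,0));ln(lc(.154,sg*.044,z+.018),lc(.154,sg*.058,z+.018),(255,0,0))
    q4=[tc(*u) for u in((.15,.055,.028),(.15,-.055,.028),(0,-.055,.028),(0,.055,.028))]
    for i in range(4):ln(q4[i],q4[(i+1)%4],(0,220,220))
    ln(lc(-.039,.066,.31),lc(-.039,-.198,.31),(0,140,255))
    return I
A=draw("top",172,148,75,56,400,0);A=draw("top",170,146,66,99,400,0)
B=draw("scene",265,160,80,120,400,0)
cv2.imwrite("pics/o1.png",np.hstack([A[:600],B[:600]]))
E
python3 o2.py
```

```text
bar [0.76295277 0.11774594 0.372     ] [0.49926073 0.16341234 0.372     ] 0.26761710903981745
L [0.57272974 0.19026943 0.062     ] yaw 80.1749196977991
```

View pics/o1.png

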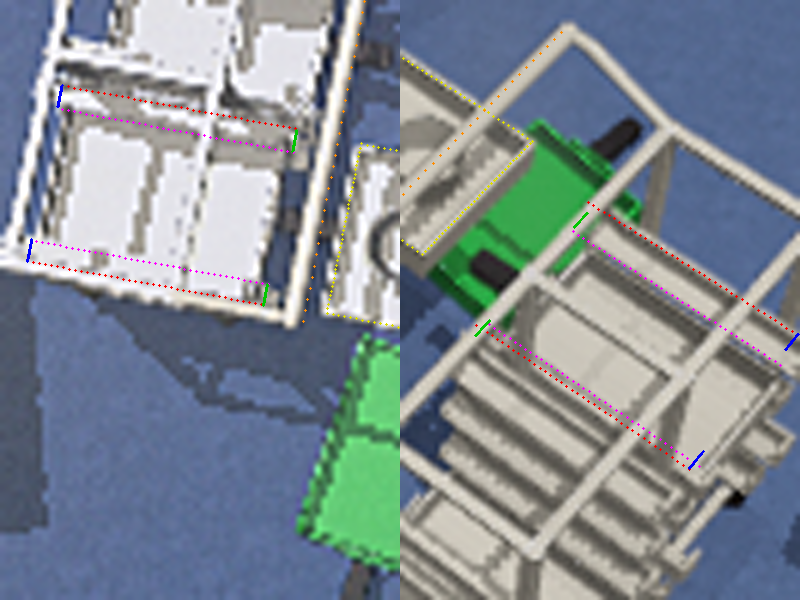

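The overlay matches the tray, but the bar model sits about 5 mm too far out: its dots follow the bar's outer edge in both views. I'll correct that and zoom in on the top pair.

```bash
sed -e 's/^Z0=.062/Z0=.060/' -e 's/;L\[2\]=Z0/+xf*.005;L[2]=Z0/' -e 's/(lc(-.039,.066,.31)/(lc(-.039,.066,.31)/' -e 's/,1,c,-1)/,0,c,-1)/' -e '/^A=/,$d' o2.py > o3.py; cat >> o3.py <<'E'
if __name__=="__main__":
    A=draw("top",174,157,46,46,400,0);B=draw("scene",293,193,57,68,400,0)
    H=min(len(A),len(B));cv2.imwrite("pics/o2.png",np.hstack([A[:H],B[:H]]))
E
python3 o3.py
```

```text
bar [0.76332378 0.11784233 0.37      ] [0.49931854 0.16356297 0.37      ] 0.2679349603100903
L [0.57379736 0.19531961 0.06      ] yaw 80.1749196977991
```

View pics/o2.png

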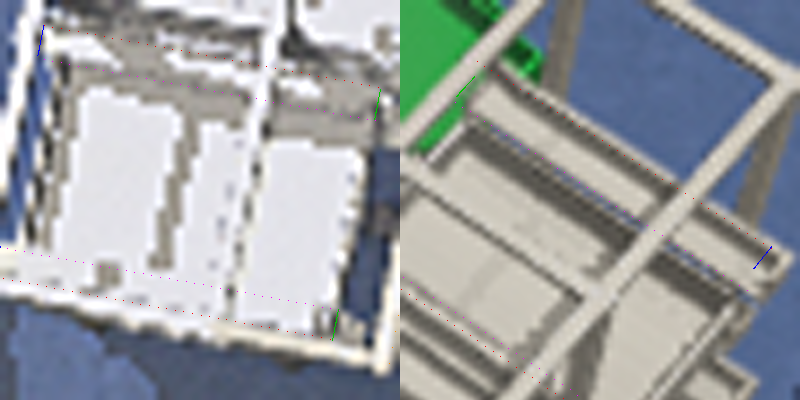

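The corrected model fits the top pair: the near lip is at (465–478, 78–95) in the right panel and at about (335,325) in the left. I'll insert at about 12 mm above the ledge.

```bash
cat > st.py <<'E'
import io,contextlib
with contextlib.redirect_stdout(io.StringIO()):
    from o3 import *
d=grip-L
lx,ly,lz=d@xf,d@yl,d[2]-.028-.162
s=r.get_state()
print("grip local x %.4f y %.4f underside over ledge %.4f yaw %.2f tilt %.2f"%(lx,ly,lz,np.degrees(yaw),np.degrees(np.arccos(-zt[2]))),s["clock"],s["contact_force"].round(1),s["q"].round(2))
def go(x,y,z,n,g=1,yw=80.0):
    o=ori(yw,45,1);f2=np.array([np.cos(np.radians(yw)),np.sin(np.radians(yw)),0])
    t=lc(x,y,.162+z+.028)-f2*.004+o.apply([0,0,.0187]);return rows(p,q,t,o,n,g)
E
python3 - <<'E'
from st import *
go(-.22,-.001,.012,3)
go(-.045,-.001,.012,12)
E
```

```text
grip local x -0.2267 y 0.0036 underside over ledge 0.0200 yaw 79.55 tilt 44.98 10.7 [-0.7  0.5 -3.6] [ 0.48  0.7  -0.17  1.87 -0.87  0.94  0.82]
[[1,[-0,1,3],[0.1,0,-0.1]],[1,[-1,2,4],[0.1,0,-0.1]],[1,[0,1,3],[0.1,0,-0]]]
[[1,[10,0,11],[0,0,-0]],[1,[10,0,11],[0.1,0,-0]],[1,[11,1,12],[-0,0,-0.1]],[1,[10,-0,11],[0,0,0]],[1,[10,0,11],[0,0,0]],[1,[10,1,11],[0.1,0,-0]],[1,[11,-0,11],[-0,0,-0]],[1,[10,0,11],[0,0,-0.1]]]
[[1,[10,0,12],[0,0,0]],[1,[10,1,11],[0.1,0,0]],[1,[11,0,11],[-0,0,-0]],[1,[10,0,11],[0,0,-0]]]
```

```bash
python3 -m pendant '[[1,[0,1,3],[0.1,0,-0.1]],[1,[-1,2,4],[0.1,0,-0.1]],[1,[0,1,3],[0.1,0,0]],[1,[10,0,10],[0,0,0]],[1,[11,0,11],[0,0,0]],[1,[11,0,11],[0,0,0]],[1,[10,0,10],[0,0,0]],[1,[0,0,0],[0,0,0]]]'; python3 st.py; python3 -m pendant '[[1,[7,0,7],[0,0,0]],[1,[7,0,7],[0,0,0]],[1,[7,0,7],[0,0,0]],[1,[7,0,7],[0,0,0]]]'; python3 st.py
```

```text
clock: 11.7
tool_pos: [0.5482, 0.0482, 0.2496]
eef_rot: [0.707, 0.595, 0.293, -0.247]
contact_force: [0.3, -1.0, -4.1]
opening: 0.174
finger_force: 54.9
grip local x -0.1609 y -0.0007 underside over ledge 0.0122 yaw 79.97 tilt 44.95 11.8 [-0.7 -1.5 -4.1] [ 0.39  0.71 -0.23  1.9  -0.93  0.84  0.79]
clock: 12.3
tool_pos: [0.5555, 0.086, 0.2492]
eef_rot: [0.708, 0.594, 0.293, -0.246]
contact_force: [-0.6, -0.3, -3.9]
opening: 0.171
finger_force: 54.9
grip local x -0.1191 y -0.0001 underside over ledge 0.0127 yaw 80.17 tilt 45.08 12.4 [-0.6  1.  -3.9] [ 0.35  0.71 -0.29  1.92 -0.95  0.77  0.75]
```

```bash
python3 -m pendant '[[1,[7,0,7],[0,0,0]],[1,[7,0,7],[0,0,0]],[1,[7,0,7],[0,0,0]],[1,[7,0,7],[0,0,0]],[1,[0,0,0],[0,0,0]]]';python3 -m pendant '[[1,[7,0,7],[0,0,0]],[1,[7,0,7],[0,0,0]],[1,[7,0,7],[0,0,0]],[1,[3,0,3],[0,0,0]],[1,[0,0,0],[0,0,0]]]'; python3 st.py
```

```text
clock: 13.02
tool_pos: [0.5621, 0.1254, 0.2494]
eef_rot: [0.707, 0.594, 0.293, -0.247]
contact_force: [0.2, -0.5, -3.8]
opening: 0.171
finger_force: 54.9
clock: 13.65
tool_pos: [0.5681, 0.158, 0.2491]
eef_rot: [0.708, 0.594, 0.293, -0.246]
contact_force: [-0.2, -0.5, -4.5]
opening: 0.175
finger_force: 54.9
grip local x -0.0478 y -0.0011 underside over ledge 0.0122 yaw 79.97 tilt 44.96 13.75 [ 0.3 -0.9 -3.9] [ 0.29  0.72 -0.41  1.92 -0.97  0.63  0.65]
```

```bash
for i in 1 2; do python3 -m pendant '[[1,[-1.4,0,1.4],[0,0,0]],[1,[0,0,0],[0,0,0]]]' | egrep 'pos|force'; done;  python3 -m pendant '[[1,[-1.4,0,1.4],[0,0,0]],[1,[0,0,0],[0,0,0]]]' | egrep 'pos|force'; python3 st.py
```

```text
tool_pos: [0.5682, 0.1571, 0.2468]
contact_force: [-1.1, -0.2, -3.6]
finger_force: 54.9
tool_pos: [0.5682, 0.1574, 0.245]
contact_force: [0.6, 1.4, -4.2]
finger_force: 54.9
tool_pos: [0.5685, 0.1576, 0.2436]
contact_force: [0.1, -0.9, 0.2]
finger_force: 54.8
grip local x -0.0474 y -0.0012 underside over ledge 0.0068 yaw 79.97 tilt 45.02 14.6 [ 0.3 -0.9 -0.4] [ 0.3   0.73 -0.42  1.92 -0.97  0.61  0.66]
```

```bash
cat > m.py <<'E'
import numpy as np
from plant import r,cams
F=[];M=[]
for i in range(3):
    s=r.get_state();F.append(s["contact_force"]);M.append(s["moment"]);cams.snapshot("top")
print(np.mean(F,0).round(2),np.mean(M,0).round(3),s["tool_pos"].round(4))
E
python3 m.py; python3 -m pendant '[[1,[2.8,0,-2.8],[0,0,0]],[1,[0,0,0],[0,0,0]]]'|egrep 'pos|force'; python3 m.py
```

```text
[-0.06 -1.13  0.21] [-1.107  0.372  0.031] [0.5685 0.1575 0.2435]
tool_pos: [0.5681, 0.1575, 0.247]
contact_force: [-0.8, 0.6, -3.2]
finger_force: 54.9
[ 0.2   0.25 -3.98] [-1.607  0.363 -0.012] [0.568  0.1575 0.2468]
```

```bash
python3 -m pendant '[[1,[4,0,4],[0,0,0]],[1,[4,0,4],[0,0,0]],[1,[0,0,0],[0,0,0]]]'|egrep 'pos|force'; python3 -m pendant '[[1,[2,0,2],[0,0,0]],[1,[2,0,2],[0,0,0]],[1,[0,0,0],[0,0,0]]]'|egrep 'pos|force'; python3 st.py
```

```text
tool_pos: [0.57, 0.1697, 0.2473]
contact_force: [0.2, -0.2, -3.6]
finger_force: 54.9
tool_pos: [0.5711, 0.1746, 0.2472]
contact_force: [-0.3, -0.2, -3.3]
finger_force: 54.9
grip local x -0.0305 y -0.0010 underside over ledge 0.0103 yaw 80.00 tilt 44.98 16.0 [-0.2 -0.5 -3.8] [ 0.28  0.73 -0.44  1.91 -0.97  0.59  0.63]
```

```bash
for i in 1 2 3; do [ $i = 1 ] && python3 -m pendant '[[1,[1.4,0,1.4],[0,0,0]],[1,[1.4,0,1.4],[0,0,0]],[1,[0,0,0],[0,0,0]]]'|egrep 'pos|t_force'; done; python3 -m pendant '[[1,[1.4,0,1.4],[0,0,0]],[1,[0,0,0],[0,0,0]]]'|egrep 'pos|t_force';python3 -m pendant '[[1,[1.4,0,1.4],[0,0,0]],[1,[0,0,0],[0,0,0]]]'|egrep 'pos|t_force'; python3 st.py
```

```text
tool_pos: [0.5718, 0.1785, 0.2472]
contact_force: [-0.8, -0.1, -4.2]
tool_pos: [0.5722, 0.1803, 0.2472]
contact_force: [-0.2, 0.1, -3.0]
tool_pos: [0.5725, 0.1823, 0.2472]
contact_force: [0.1, -0.8, -4.1]
grip local x -0.0225 y -0.0010 underside over ledge 0.0103 yaw 80.00 tilt 44.99 16.975 [-0.5 -0.4 -3.3] [ 0.27  0.73 -0.45  1.91 -0.97  0.58  0.62]
```

```bash
python3 -m pendant '[[1,[1.4,0,1.4],[0,0,0]],[1,[0,0,0],[0,0,0]]]'|egrep 'pos|t_force';python3 -m pendant '[[1,[1.4,0,1.4],[0,0,0]],[1,[0,0,0],[0,0,0]]]'|egrep 'pos|t_force';python3 -m pendant '[[1,[1.4,0,1.4],[0,0,0]],[1,[0,0,0],[0,0,0]]]'|egrep 'pos|t_force'; python3 m.py
```

```text
tool_pos: [0.5728, 0.1843, 0.2472]
contact_force: [0.2, -0.3, -4.1]
tool_pos: [0.5732, 0.1862, 0.2472]
contact_force: [-0.2, 0.6, -3.2]
tool_pos: [0.5736, 0.1874, 0.2469]
contact_force: [-0.2, -1.2, -3.0]
[-0.82 -1.9  -3.08] [-1.873  0.46   0.057] [0.5736 0.1874 0.2469]
```

```bash
python3 -m pendant '[[1,[1.4,0,1.4],[0,0,0]],[1,[0,0,0],[0,0,0]]]'|egrep 'pos|t_force';python3 m.py;  python3 st.py
```

```text
tool_pos: [0.5737, 0.1874, 0.2459]
contact_force: [-2.9, -7.2, -2.4]
[-3.47 -7.63 -2.28] [-2.429  0.765  0.324] [0.5737 0.1874 0.246 ]
grip local x -0.0170 y -0.0012 underside over ledge 0.0092 yaw 79.91 tilt 44.80 18.375 [-3.8 -8.4 -1.7] [ 0.26  0.73 -0.45  1.91 -0.97  0.57  0.61]
```

```bash
python3 -m pendant '[[1,[-3.0,0,-3.0],[0,0,0]],[1,[0,0,0],[0,0,0]]]'|egrep 'pos|t_force';python3 -m pendant '[[1,[-1.4,0,1.4],[0,0,0]],[1,[-1.4,0,1.4],[0,0,0]],[1,[0,0,0],[0,0,0]]]'|egrep 'pos|t_force';python3 -m pendant '[[1,[-1.4,0,1.4],[0,0,0]],[1,[0,0,0],[0,0,0]]]'|egrep 'pos|t_force';  python3 st.py
```

```text
tool_pos: [0.5734, 0.1859, 0.2474]
contact_force: [0.3, 0.5, -3.2]
tool_pos: [0.5731, 0.1859, 0.243]
contact_force: [-0.4, 1.0, -4.4]
tool_pos: [0.5731, 0.1858, 0.2412]
contact_force: [-0.0, -0.6, -2.8]
grip local x -0.0187 y -0.0010 underside over ledge 0.0045 yaw 80.02 tilt 45.01 19.35 [ 0.3  1.5 -3.1] [ 0.27  0.74 -0.47  1.91 -0.97  0.56  0.62]
```

```bash
for i in 1; do python3 -m pendant '[[1,[-1.4,0,1.4],[0,0,0]],[1,[0,0,0],[0,0,0]]]'|egrep 'pos|t_force';python3 -m pendant '[[1,[-0.7,0,0.7],[0,0,0]],[1,[0,0,0],[0,0,0]]]'|egrep 'pos|t_force'; python3 -m pendant '[[1,[-0.7,0,0.7],[0,0,0]],[1,[0,0,0],[0,0,0]]]'|egrep 'pos|t_force'; done; python3 m.py;python3 st.py
```

```text
tool_pos: [0.5732, 0.1857, 0.2392]
contact_force: [0.5, -0.9, -2.5]
tool_pos: [0.5733, 0.1856, 0.2383]
contact_force: [0.1, -1.3, -1.4]
tool_pos: [0.5733, 0.1856, 0.2377]
contact_force: [-1.3, -3.5, 2.8]
[-0.86 -3.58  3.25] [-0.731  0.423  0.208] [0.5733 0.1856 0.2377]
grip local x -0.0189 y -0.0012 underside over ledge 0.0009 yaw 79.97 tilt 45.01 20.35 [-2.3 -4.2  6.1] [ 0.28  0.75 -0.48  1.92 -0.97  0.55  0.62]
```

The tray is resting on the ledges, 5.9 mm below the lip-contact height. I'll take one look before opening the fingers part way.

```bash
python3 -m pendant '[[1,[0.5,0,-0.5],[0,0,0]],[0.3,[0,0,0],[0,0,0]],[0.3,[0,0,0],[0,0,0]],[0.3,[0,0,0],[0,0,0]],[0.3,[0,0,0],[0,0,0]]]'; python3 m.py; python3 - <<'E'
from plant import cams
import cv2,numpy as np
S=cams.snapshot("scene")["img"];T=cams.snapshot("top")["img"]
f=lambda I,x,y,w,h:cv2.resize(I[y:y+h,x:x+w,::-1],(400,400),interpolation=cv2.INTER_CUBIC)
cv2.imwrite("pics/r1.png",np.hstack([f(T,170,145,65,65),f(S,275,180,75,75)]))
E
```

```text
clock: 20.98
tool_pos: [0.5732, 0.1858, 0.2379]
eef_rot: [0.708, 0.594, 0.293, -0.246]
contact_force: [0.4, -0.3, 0.2]
opening: 0.35
finger_force: 0.0
[ 0.25  0.47 -0.22] [-0.692  0.197 -0.018] [0.5732 0.1857 0.2379]
```

View pics/r1.png

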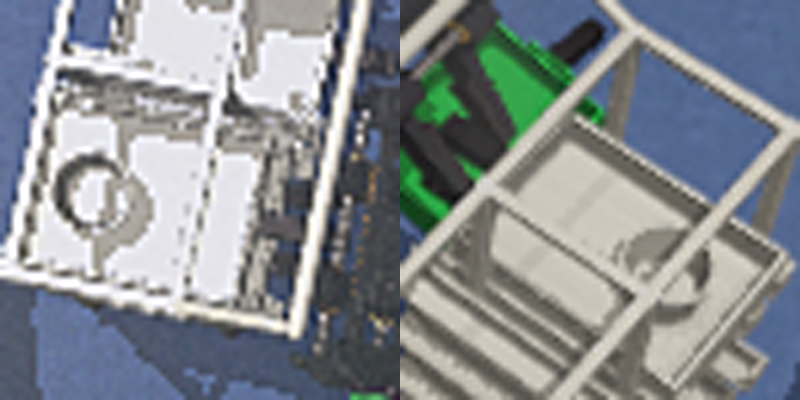

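The left panel shows the tray in the bay with the cup upright at (103,190). The fingers are open and the forces are near zero. Now I'll retreat along the tool axis.

```bash
python3 -m pendant '[[0.3,[0,0,-4],[0,0,0]],[0.3,[0,0,-10],[0,0,0]],[0.3,[0,0,-15],[0,0,0]],[0.3,[0,0,-20],[0,0,0]],[0.3,[0,0,-25],[0,0,0]],[0.3,[0,0,-30],[0,0,0]],[0.3,[0,0,-30],[0,0,0]],[0.3,[0,0,-20],[0,0,0]]]';python3 -m pendant '[[0.3,[0,0,0],[0,0,0]],[0.3,[0,0,0],[0,0,0]]]'; python3 - <<'E'
# compare tray region before release / after retreat numerically
from plant import cams
import cv2,numpy as np
S=cams.snapshot("scene")["img"]
a=cv2.imread("pics/r1.png")[:,400:];b=cv2.resize(S[180:255,275:350,::-1],(400,400),interpolation=cv2.INTER_CUBIC)
d=np.abs(a.astype(int)-b).max(2);print([d[y:y+50,x:x+50].mean().round(1) for y in (150,200,250,300) for x in(100,150,200,250,300)])
E
```

```text
clock: 22.22
tool_pos: [0.5543, 0.0763, 0.3484]
eef_rot: [0.708, 0.594, 0.293, -0.245]
contact_force: [0.3, 1.1, 0.5]
opening: 0.349
finger_force: 0.0
clock: 22.48
tool_pos: [0.5539, 0.0788, 0.3468]
eef_rot: [0.708, 0.594, 0.293, -0.246]
contact_force: [0.4, 0.4, 0.2]
opening: 0.349
finger_force: 0.0
[np.float64(1.4), np.float64(1.2), np.float64(1.2), np.float64(1.4), np.float64(1.3), np.float64(1.3), np.float64(1.2), np.float64(1.2), np.float64(1.2), np.float64(1.2), np.float64(1.3), np.float64(1.1), np.float64(1.2), np.float64(1.3), np.float64(1.2), np.float64(1.3), np.float64(1.3), np.float64(1.2), np.float64(1.2), np.float64(1.3)]
```

The tray did not move during the retreat, and the robot is clear of it. Handing in.

```bash
python3 -c "
from plant import r;print(r.finish_job())"
```

```text
the job is handed in; nothing more can be done
None
```

The loose tray is on the top runners of the left bay, directly above the tray already there (on the third pair). It lies between lips and back stops with the cup still standing; the gripper is clear, and I handed the job in at about 22.5 s.

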